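# Put the hole saws away by size

## Task

Put the four hole saws away on the storage rail, one over each peg, in order of size: the smallest on the peg next to the red end block, growing to the largest next to the grey one. Each must stand upright, flat on the rail and roughly centred on its peg. Leave the glue bottle standing where it is.

Things in the scene. Friction and masses are not known exactly. Their poses are not given: they have to be found in the camera images.
- saw_32: blue hole saw, smallest of four: steel cup 32 mm across, 38 mm high, hollow and open at the bottom (wall 3 mm, hollow 33 mm deep), with a round bright shank 10 mm thick rising from the middle of its top, from 38 to 78 mm above the origin (lowest 4 mm: collar 18 mm across). Loose, about 90 g, upright at the start. Origin: centre of its underside; z up the shank
- saw_42: blue hole saw, second smallest of four: steel cup 42 mm across, 38 mm high, hollow and open at the bottom (wall 3 mm, hollow 33 mm deep), with a round bright shank 10 mm thick rising from the middle of its top, from 38 to 78 mm above the origin (lowest 4 mm: collar 18 mm across). Loose, about 120 g, upright at the start. Origin: centre of its underside; z up the shank
- saw_53: blue hole saw, second largest of four: steel cup 53 mm across, 38 mm high, hollow and open at the bottom (wall 3 mm, hollow 33 mm deep), with a round bright shank 10 mm thick rising from the middle of its top, from 38 to 78 mm above the origin (lowest 4 mm: collar 18 mm across). Loose, about 160 g, upright at the start. Origin: centre of its underside; z up the shank
- saw_64: blue hole saw, largest of four: steel cup 64 mm across, 38 mm high, hollow and open at the bottom (wall 3 mm, hollow 33 mm deep), with a round bright shank 10 mm thick rising from the middle of its top, from 38 to 78 mm above the origin (lowest 4 mm: collar 18 mm across). Loose, about 210 g, upright at the start. Origin: centre of its underside; z up the shank
- peg_a: fixed upright brass peg, number 1 of four alike (always a, b, c, d along the plywood rail, 80 mm apart): 8 mm thick, 18 mm high, on a thin black disc 38 mm across. A saw set over it hides it and stands on the rail, the two origins then level. Origin: centre of the peg's foot, on the rail's top, 18 mm above the bench; z up, y along the rail from peg_a to peg_d
- peg_b: fixed upright brass peg, number 2 of four alike (always a, b, c, d along the plywood rail, 80 mm apart): 8 mm thick, 18 mm high, on a thin black disc 38 mm across. A saw set over it hides it and stands on the rail, the two origins then level. Origin: centre of the peg's foot, on the rail's top, 18 mm above the bench; z up, y along the rail from peg_a to peg_d
- peg_c: fixed upright brass peg, number 3 of four alike (always a, b, c, d along the plywood rail, 80 mm apart): 8 mm thick, 18 mm high, on a thin black disc 38 mm across. A saw set over it hides it and stands on the rail, the two origins then level. Origin: centre of the peg's foot, on the rail's top, 18 mm above the bench; z up, y along the rail from peg_a to peg_d
- peg_d: fixed upright brass peg, number 4 of four alike (always a, b, c, d along the plywood rail, 80 mm apart): 8 mm thick, 18 mm high, on a thin black disc 38 mm across. A saw set over it hides it and stands on the rail, the two origins then level. Origin: centre of the peg's foot, on the rail's top, 18 mm above the bench; z up, y along the rail from peg_a to peg_d
- red_stop: fixed red block, 30 mm along the rail, 80 mm across it, 22 mm high, at one end of the rail, 70 mm beyond the nearest peg (peg_a or peg_d, it differs from start to start); it marks the end for the smallest size. A grey block of the same shape is at the other end. Origin: centre of its underside, on the rail's upper face
- glue: yellow glue bottle with an orange cap, 60 mm in diameter, 170 mm tall, loose, standing on the bench to the left of the rail; not part of the job. Origin: centre of its underside; z up
There are look-alikes about, which are no part of the job. What is shaped like the saw_32 but pink or yellow is not meant.

How it is judged:
By the outcome, as a careful person would: the job done as asked, in the order asked, and still so for the second after the job is handed in, with the robot touching nothing.
It also fails if it takes over 93 s, if anything falls off the work surface, if the arm or the gripper's body presses on something with over 40 N, if the wrist force passes 120 N, or if a joint passes its speed limit or range.

## Robot

A 6-joint arm with a two-finger parallel gripper is mounted at the origin on the work surface. World frame = base frame: x ahead of the robot, y to its left, z up, the work surface at z = 0. Lengths are in m, angles in rad, forces in N, time in s.
With the tool pointing down it reaches from about 0.325 to 0.775 m from the base axis. Payload 5.5 kg.
Tool frame: the origin (TCP) lies at the very end of the fingers, on their centre line; the grasp point (between the pads) lies 19 mm behind it; z points along the fingers, y is the line along which they close (so a half turn about z gives the same grasp; the last joint's range is limited). The gripper opens to 85 mm and grips with 20 to 120 N. Pads are 22 mm wide; open, the fingers measure 114 mm over their backs; the gripper's body (76 mm by 85 mm) begins 54 mm behind the grasp point. The pads swing forward as they close: fully open they stand 13 mm farther back than shut.
Start: joints at [1.115, 0.091, 1.231, -0, 1.82, -0.057], TCP at [0.233, 0.553, 0.231] pointing down, gripper open.
Joint ranges: [-2.87, 2.87], [-0.86, 2.18], [0.17, 2.46], [-1.51, 4.65], [0.06, 2.69], [-2.65, 2.65]. Speed limits (rad/s): [2.57, 2.57, 3.01, 3.14, 3.14, 3.14].

## Interface

Orientations are given as a unit quaternion [x, y, z, w].
In Python, from bench import r gives the robot as it stands.
- The arm moves only by the shell command python3 -m jog 'ROWS' [OPENING] [FORCE]. ROWS is JSON, a list of rows, each a list of 2 entries, a list of its own where there are three numbers: the shift along the tool's x, y, z in cm, then the turn, a rotation vector about the tool's x, y, z in rad. In form: [[[tx, ty, tz], [rx, ry, rz]], ...]. A call has 1 to 20 rows; each row shifts and turns the commanded pose from where the row before left it, along the tool's axes as they then stand; what a row does not reach is not made up. A row lasts 1/10 s, in which the tool goes at most 50 mm and 8.59 degrees, less where a joint would pass 70% of its speed; a pose out of reach is approached as far as the arm can. A call is refused whole if a number of a shift passes 5 or a number of a turn 0.15, either way. A call with a gripper value outside its range is refused whole. OPENING is the finger opening in cm, from 0 to 8.54, set as the call begins (- or left out, the last holds). The fingers move at their own pace and stop on an object; FORCE is the grip in N (left out, the last holds). Time passes only in rows, so rows that do not move let the fingers close. It gives the time, the measured TCP pose, the force, the opening and the grip force at its end, in the units of the state.
- r.sense(): the state, without advancing time (a new reading comes with each control period).
- r.snapshot(name): name is "side" or "top"; returns a dict with "image" (480x640x3 uint8, blue, green, red), "depth" (480x640 float32, m along the optical axis (not along the pixel's ray), 0 where there is no reading), "K" (3x3 intrinsics, pixels), "R" (3x3) and "t" (3): a world point X has camera coordinates R X + t. Camera axes: x right, y down, z forward; pixel columns grow to the right and rows downward; lengths in m; the calibration is good to about 2 mm. A picture is of the moment at which its call begins.
- r.hand_in(): hands the job in; it is judged then, once.
The state is a dict: "clock": time; "joint_positions": joint angles; "qvel": joint speeds; "effort": joint torques, N m; "ee_pos": TCP position; "tcp_rot": TCP orientation; "contact_force": force on the tool from outside, world axes, zero at the start; "torque": the same for the moment, N m; "gripper_width": finger opening in m; "grip_force": force on a finger pad.
Only numpy, scipy, OpenCV 4.12 (cv2) and the standard library are available. Lean on these libraries where they do the work, as an engineer would, in place of code of your own. Each camera call takes 0.05 s, during which the arm holds its last target. There are 200 camera calls.

## Working session

There is one attempt and no reset: what is moved stays moved. The work goes in short steps, Python scripts to look and compute and a shell command to move; the robot and the scene stay as the last step left them, time stands still between calls to the robot, and variables do not carry over. Pictures are saved under pics/ and viewed, at most 14 in all, crops included, and the job is handed in when it is done.

```bash
mkdir -p pics; ls
python3 - <<'E'
from bench import r
import cv2,pickle
for n in("top","side"):
    s=r.snapshot(n); cv2.imwrite(f"pics/{n}0.png",s["image"]); pickle.dump(s,open(f"{n}0.pkl","wb")); print(n,s["K"].tolist(),s["R"].round(3).tolist(),s["t"])
print(r.sense())
E
```

```text
pics
top [[574.1640733671983, 0.0, 316.0698061828813], [0.0, 574.1640733671983, 236.12986422878592], [0.0, 0.0, 1.0]] [[-0.022, -1.0, 0.012], [-0.996, 0.02, -0.09], [0.089, -0.014, -0.996]] [0.09093695 0.5496972  1.06246879]
side [[439.59504931052885, 0.0, 318.8671586838488], [0.0, 439.59504931052885, 238.95296465736408], [0.0, 0.0, 1.0]] [[0.985, -0.172, -0.002], [-0.121, -0.679, -0.724], [0.123, 0.713, -0.69]] [-0.5072705   0.1390192   0.83894904]
{'clock': 0.1, 'joint_positions': array([ 1.11529473e+00,  9.17977528e-02,  1.23178536e+00,  1.71198958e-05,
        1.81978890e+00, -5.66684250e-02]), 'qvel': array([-0.00099609,  0.00076673, -0.00548229, -0.00177892, -0.00085564,
        0.00087712]), 'effort': array([ 2.65168164e-03, -4.60215855e+01, -4.19220579e+01, -2.67138375e-06,
        1.05603467e-02, -4.67371081e-05]), 'ee_pos': array([0.23287336, 0.55268987, 0.23024421]), 'tcp_rot': array([ 1.98095372e-01,  9.80182346e-01, -8.58562364e-04, -2.33378243e-04]), 'contact_force': array([-0.19000684, -0.42213966,  0.17196885]), 'torque': array([-0.01755334,  0.04041487, -0.00755637]), 'grip_force': 0.0, 'gripper_width': 0.08554949556708968}
```

View pics/top0.png

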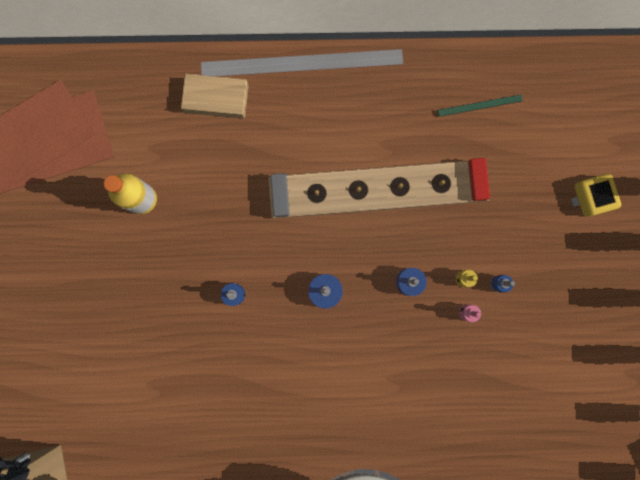

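View pics/side0.png

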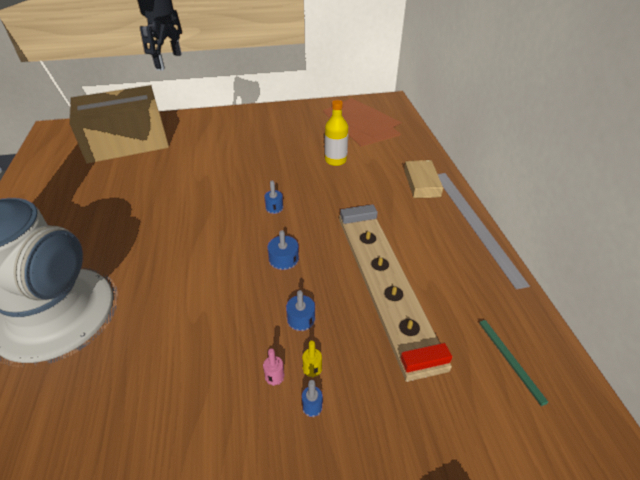

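Top view: blue saws at (232,294), (325,291), (411,282) and (504,284). The yellow (468,278) and pink (471,313) ones are look-alikes. The pegs are at (317,193), (358,190), (400,187) and (441,184), with red at (479,180) and grey at (280,195).

```bash
cat > h.py <<'E'
import cv2,numpy as np
def cast(s,uv,z):
    uv=np.atleast_2d(np.asarray(uv,float)); d=np.c_[uv,np.ones(len(uv))]@np.linalg.inv(s["K"]).T@s["R"]
    c=-s["R"].T@s["t"]; return c+d*((z-c[2])/d[:,2])[:,None]
def world(s):
    v,u=np.mgrid[:480,:640]; P=np.c_[u.ravel(),v.ravel(),np.ones(u.size)]@np.linalg.inv(s["K"]).T*s["depth"].ravel()[:,None]
    return ((P-s["t"])@s["R"]).reshape(480,640,3)
def blobs(m,amin=8):
    n,l,st,c=cv2.connectedComponentsWithStats(m.astype(np.uint8)); return [(i,l,st[i],c[i]) for i in range(1,n) if st[i,4]>=amin]
def saws(s,name,z0=0.0):
    W=world(s); hsv=cv2.cvtColor(s["image"],cv2.COLOR_BGR2HSV)
    b=cv2.inRange(hsv,(100,110,40),(128,255,255))>0
    for i,l,st,c in blobs(cv2.morphologyEx(b.astype(np.uint8),cv2.MORPH_CLOSE,np.ones((5,5))),60):
        w=W[l==i]; x,y=w[:,0].mean(),w[:,1].mean()
        if not(.3<x<.8): continue
        zt=np.percentile(w[:,2],80)
        near=(np.hypot(W[...,0]-x,W[...,1]-y)<.045)
        top=(l==i)&(abs(W[...,2]-zt)<.006); pts=np.argwhere(top)[:,::-1].astype(np.float32)
        q=cast(s,pts,zt)[:,:2].astype(np.float32); (cx,cy),rr=cv2.minEnclosingCircle(q)
        sh=near&(W[...,2]>zt+.025)&(W[...,2]<zt+.05); ws=W[sh]
        px=np.argwhere(sh)[:,::-1]
        print(name,"px",c.round(),"ztop %.3f"%zt,"circ %.4f %.4f d=%.1fmm"%(cx,cy,2000*rr),"mid",((q.min(0)+q.max(0))/2).round(4),"shank",np.round([np.median(ws[:,0]),np.median(ws[:,1]),ws[:,2].max()],4) if len(ws) else None, "shankray",cast(s,px.mean(0),zt+.036)[0].round(4) if len(px) else None)
E
python3 - <<'E'
import pickle; from h import *
for n in("top","side"):
    s=pickle.load(open(n+"0.pkl","rb")); saws(s,n); W=world(s)
    hsv=cv2.cvtColor(s["image"],cv2.COLOR_BGR2HSV)
    print("bench z",np.median(W[330:350,200:400,2]) if n=="top" else "")
    for nm,lo,hi in(("red",(0,200,90),(5,255,255)),("black",(0,0,0),(179,255,60)),("blk",(0,0,0),(179,120,60))):
        for i,l,st,c in blobs(cv2.inRange(hsv,lo,hi),40):
            z=.04 if nm=="red" else .018; p=cast(s,c,z)[0]
            bb=cast(s,[st[:2]+st[2:4]/2],z)[0]
            if .4<p[0]<.8 and abs(p[1])<.35: print(n,nm,c.round(1),st,p.round(4),bb.round(4),np.median(W[l==i],0).round(4))
E
python3 - <<'E'
import cv2
a=cv2.imread("pics/top0.png")[150:330,200:530]; cv2.imwrite("pics/c1.png",cv2.resize(a,None,fx=2.4,fy=2.4))
E
```

```text
top px [412. 281.] ztop 0.040 circ 0.4617 -0.0961 d=51.1mm mid [ 0.462  -0.0965] shank [ 0.4623 -0.097   0.0821] shankray [ 0.4616 -0.0967  0.0762]
top px [325. 291.] ztop 0.040 circ 0.4482 0.0654 d=60.9mm mid [0.448  0.0652] shank [0.448  0.0645 0.0822] shankray [0.4478 0.0644 0.0763]
top px [501. 283.] ztop 0.040 circ 0.4546 -0.2677 d=31.1mm mid [ 0.4546 -0.2667] shank [ 0.4551 -0.2683  0.0821] shankray [ 0.4546 -0.2684  0.0756]
top px [233. 294.] ztop 0.040 circ 0.4457 0.2365 d=41.4mm mid [0.4461 0.2359] shank [0.4447 0.2354 0.0808] shankray [0.4448 0.2363 0.0765]
bench z 0.0006979933963501795
top black [440.4 183.1] [432 175  18  17 212] [ 0.6496 -0.1623  0.018 ] [ 0.6488 -0.1633  0.018 ] [ 0.649  -0.1606  0.02  ]
top black [399.2 186.3] [391 178  18  17 206] [ 0.6449 -0.0826  0.018 ] [ 0.6445 -0.0841  0.018 ] [ 0.6437 -0.0816  0.0196]
top black [357.7 189.7] [349 182  18  17 203] [ 0.6399 -0.0025  0.018 ] [ 0.6383 -0.0031  0.018 ] [ 0.639  -0.0013  0.0198]
top black [316.2 193. ] [307 185  19  17 207] [0.635  0.0773 0.018 ] [0.634  0.0766 0.018 ] [0.6343 0.0778 0.0198]
top black
[... 1945 characters left out ...]
7  18  14 140] [ 0.6451 -0.0849  0.018 ] [ 0.6468 -0.0852  0.018 ] [ 0.643  -0.087   0.0196]
side black [408.7 327.6] [400 319  19  16 184] [ 0.6501 -0.1643  0.018 ] [ 0.6519 -0.1633  0.018 ] [ 0.6478 -0.1666  0.0195]
side blk [367.4 238.3] [360 233  16  10  87] [0.6355 0.0748 0.018 ] [0.637  0.0754 0.018 ] [0.6322 0.0726 0.0195]
side blk [379.4 264.5] [372 258  16  12 107] [ 0.6402 -0.0054  0.018 ] [ 0.6417 -0.0042  0.018 ] [ 0.6376 -0.0083  0.0196]
side blk [393.1 294.1] [385 287  18  14 138] [ 0.6451 -0.0851  0.018 ] [ 0.6468 -0.0852  0.018 ] [ 0.6425 -0.0873  0.0196]
side blk [408.8 327.7] [400 319  19  16 180] [ 0.6501 -0.1646  0.018 ] [ 0.6519 -0.1633  0.018 ] [ 0.6474 -0.167   0.0195]
```

View pics/c1.png

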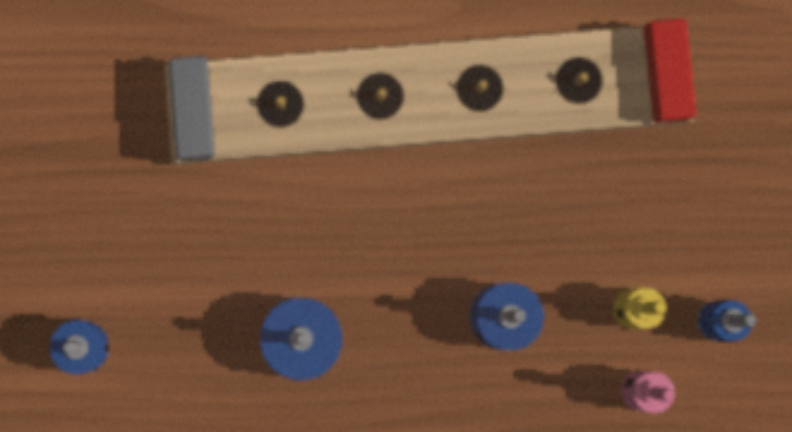

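The crop confirms the choice: blue saws 42, 64, 53, 32 from left to right, with yellow and pink not wanted. First I turn the tool so its y axis lies along world y.

```bash
cat > go.py <<'E'
import sys; from bench import r; import numpy as np; from scipy.spatial.transform import Rotation as R
s=r.sense(); M=R.from_quat(s["tcp_rot"]).as_matrix(); p=s["ee_pos"]
print("t",s["clock"],"p",p.round(4),"xaxis",M[:,0].round(3),"z",M[:,2].round(3),"F",s["contact_force"].round(1),"w",round(s["gripper_width"],4),"g",s["grip_force"])
if len(sys.argv)>3: print("tool cm",(M.T@(np.array(sys.argv[1:4],float)-p)*100).round(2))
E
python3 -m jog '[[[0,0,2],[0,0,-0.133]],[[0,0,2],[0,0,-0.133]],[[0,0,2],[0,0,-0.133]],[[0,0,0],[0,0,0]]]' 4 60; python3 go.py .4455 .2345 .17
```

```text
clock: 0.5
ee_pos: [0.2323, 0.5514, 0.1669]
tcp_rot: [-0.001, 1.0, -0.003, -0.002]
contact_force: [-0.3, 0.7, -1.2]
gripper_width: 0.0398
grip_force: 0.0
t 0.5 p [0.2323 0.5514 0.1669] xaxis [-1.    -0.001  0.003] z [-0.003 -0.006 -1.   ] F [-0.3  0.7 -1.2] w 0.0398 g 0.0
tool cm [-21.28 -31.72  -0.17]
```

```bash
python3 -m jog '[[[-2.1,-3.1,0],[0,0,0]],[[-2.1,-3.2,0],[0,0,0]],[[-2.1,-3.2,0],[0,0,0]],[[-2.1,-3.2,0],[0,0,0]],[[-2.1,-3.2,0],[0,0,0]],[[-2.1,-3.2,0],[0,0,0]],[[-2.1,-3.2,0],[0,0,0]],[[-2.2,-3.2,0],[0,0,0]],[[-2.2,-3.2,0],[0,0,0]],[[-2.2,-3.0,0],[0,0,0]],[[0,0,0],[0,0,0]],[[0,0,0],[0,0,0]]]'  >/dev/null; python3 go.py .4455 .2345 .046
```

```text
t 1.7 p [0.4465 0.2356 0.1722] xaxis [-1.     0.004 -0.001] z [ 0.001  0.001 -1.   ] F [-0.8  0.3 -0.6] w 0.0398 g 0.0
tool cm [ 0.1  -0.12 12.62]
```

```bash
python3 -m jog '[[[0.1,-0.1,3],[0,0,0]],[[0,0,3],[0,0,0]],[[0,0,3],[0,0,0]],[[0,0,2],[0,0,0]],[[0,0,1.6],[0,0,0]],[[0,0,0],[0,0,0]],[[0,0,0],[0,0,0]]]' >/dev/null; python3 go.py .4455 .2345 .046; python3 -m jog '[[[0,0,0],[0,0,0]],[[0,0,0],[0,0,0]],[[0,0,0],[0,0,0]],[[0,0,0],[0,0,0]],[[0,0,0],[0,0,0]],[[0,0,0],[0,0,0]]]' 0 60 >/dev/null; python3 go.py
python3 - <<'E'
from bench import r; import cv2
a=r.snapshot("side")["image"][90:290,180:400]; cv2.imwrite("pics/s1.png",cv2.resize(a,None,fx=3,fy=3))
E
```

```text
t 2.4 p [0.4451 0.2357 0.0461] xaxis [-1.    -0.001 -0.001] z [ 0.001  0.    -1.   ] F [0.8 0.4 0.4] w 0.0402 g 0.0
tool cm [-0.04 -0.12  0.01]
t 3.0 p [0.4456 0.2353 0.0463] xaxis [-1.    -0.    -0.002] z [ 0.002  0.001 -1.   ] F [0.  0.1 5.1] w 0.0074 g 58.78051221370697
```

View pics/s1.png

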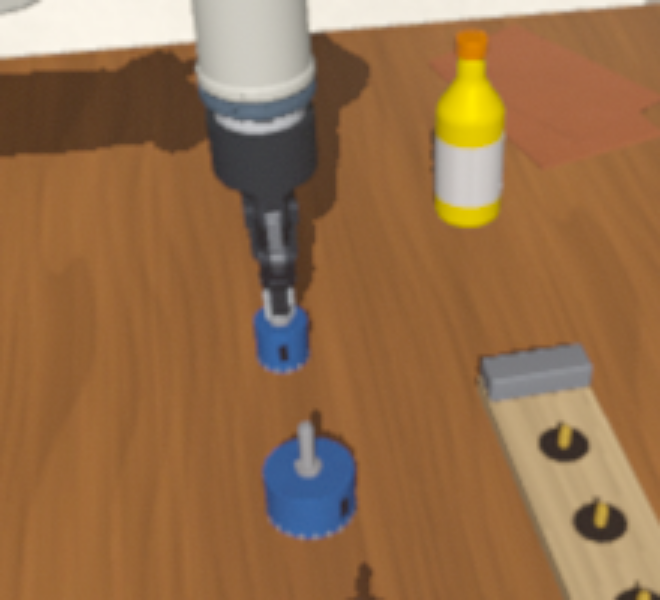

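```bash
python3 -m jog '[[[0,0,-0.5],[0,0,0]],[[0,0,-1],[0,0,0]],[[0,0,-2],[0,0,0]],[[0,0,-2.5],[0,0,0]],[[0,0,-2.5],[0,0,0]],[[0,0,-2],[0,0,0]],[[0,0,-1],[0,0,0]],[[0,0,0],[0,0,0]]]' >/dev/null; python3 go.py .6454 -.0839 .161
python3 - <<'E'
from bench import r; import cv2
a=r.snapshot("side")["image"][90:290,180:400]; cv2.imwrite("pics/s2.png",cv2.resize(a,None,fx=3,fy=3))
E
```

```text
t 3.85 p [0.4457 0.2352 0.162 ] xaxis [-1.    -0.    -0.002] z [ 0.002  0.001 -1.   ] F [ 1.4 -0.9 -1. ] w 0.0076 g 58.45611870288849
tool cm [-19.97 -31.91   0.11]
```

View pics/s2.png

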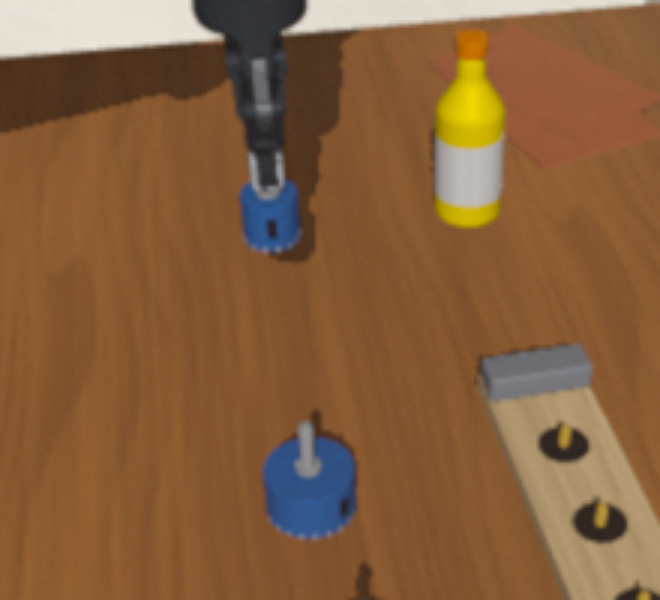

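The saw hangs upright in the fingers. On to the second peg from the red end.

```bash
python3 -m jog '[[[-0.5,-0.8,0],[0,0,0]],[[-1.2,-2,0],[0,0,0]],[[-2,-3.2,0],[0,0,0]],[[-2.2,-3.5,0],[0,0,0]],[[-2.2,-3.5,0],[0,0,0]],[[-2.2,-3.5,0],[0,0,0]],[[-2.2,-3.5,0],[0,0,0]],[[-2.2,-3.5,0],[0,0,0]],[[-2.2,-3.5,0],[0,0,0]],[[-1.8,-2.8,0],[0,0,0]],[[-1,-1.6,0],[0,0,0]],[[-0.3,-0.5,0],[0,0,0]],[[0,0,0],[0,0,0]],[[0,0,0],[0,0,0]],[[0,0,0],[0,0,0]]]' >/dev/null; python3 go.py .6454 -.0839 .066
python3 - <<'E'
from bench import r; import cv2,pickle
for n in("side","top"):
    s=r.snapshot(n);pickle.dump(s,open(n+"1.pkl","wb"))
    a=s["image"][180:380,280:500] if n=="side" else s["image"][110:310,290:510]; cv2.imwrite(f"pics/{n}3.png",cv2.resize(a,None,fx=3,fy=3))
E
```

```text
t 5.4 p [ 0.6447 -0.0829  0.1603] xaxis [-1.    -0.002  0.   ] z [-0.  0. -1.] F [-0.4  0.4 -0.9] w 0.0079 g 58.54639649391174
tool cm [-0.07 -0.11  9.43]
```

View pics/side3.png

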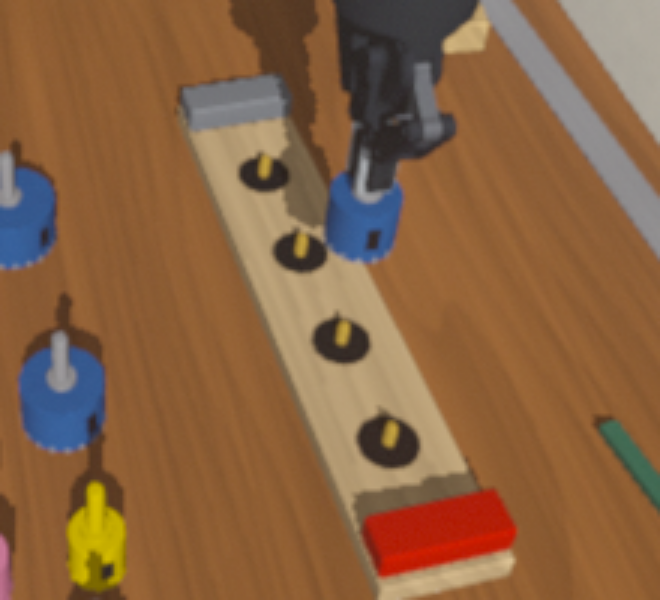

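```bash
python3 -m jog '[[[-0.1,-0.1,1.5],[0,0,0]],[[0,0,2.5],[0,0,0]],[[0,0,2],[0,0,0]],[[0,0,1],[0,0,0]],[[0,0,0],[0,0,0]]]' >/dev/null; python3 go.py .6454 -.0839 .066;python3 -m jog '[[[0,0,0.8],[0,0,0]],[[0,0,0.7],[0,0,0]],[[0,0,0.5],[0,0,0]],[[0,0,0.3],[0,0,0]],[[0,0,0.2],[0,0,0]],[[0,0,0],[0,0,0]],[[0,0,0],[0,0,0]]]' >/dev/null; python3 go.py .6454 -.0839 .064
python3 - <<'E'
from bench import r; import cv2
a=r.snapshot("side")["image"][220:320,340:450]; cv2.imwrite("pics/s4.png",cv2.resize(a,None,fx=5,fy=5))
E
```

```text
t 6.0 p [ 0.6448 -0.0846  0.0873] xaxis [-1.    -0.     0.004] z [-0.004  0.001 -1.   ] F [-0.8 -0.9 -1.1] w 0.0074 g 58.546687960624695
tool cm [-0.07  0.06  2.13]
t 6.7 p [ 0.6463 -0.085   0.0656] xaxis [-1. -0. -0.] z [ 0. -0. -1.] F [-0.1  0.8 -0.7] w 0.0073 g 58.54767322540283
tool cm [0.09 0.11 0.16]
```

View pics/s4.png

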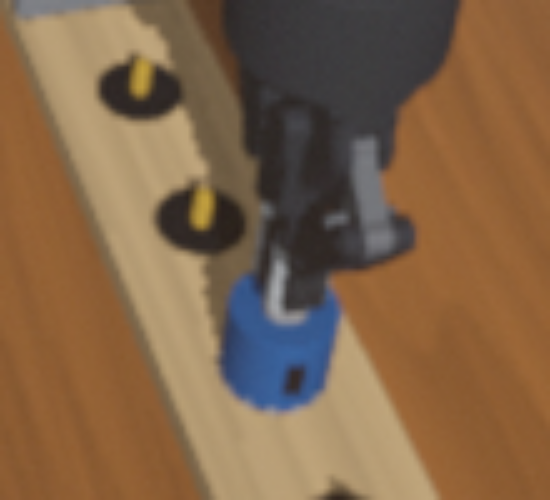

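```bash
python3 -m jog '[[[0,0,0.1],[0,0,0]],[[0,0,0.1],[0,0,0]],[[0,0,0.05],[0,0,0]],[[0,0,0],[0,0,0]]]' >/dev/null; python3 go.py; python3 -m jog '[[[0,0,0],[0,0,0]],[[0,0,0],[0,0,0]],[[0,0,0],[0,0,0]],[[0,0,0],[0,0,0]],[[0,0,-2.5],[0,0,0]],[[0,0,-3.5],[0,0,0]],[[0,0,-3],[0,0,0]],[[0,0,0],[0,0,0]]]' 4 60 >/dev/null; python3 go.py .4480 .0626 .155
```

```text
t 7.15 p [ 0.6465 -0.085   0.0644] xaxis [-1.    -0.    -0.002] z [ 0.002 -0.    -1.   ] F [-2.1  0.6  5.2] w 0.0076 g 59.405052065849304
t 7.95 p [ 0.6483 -0.0854  0.1593] xaxis [-1.   -0.   -0.01] z [ 0.01  -0.002 -1.   ] F [0.2 0.6 0.1] w 0.0401 g 0.0
tool cm [20.03 14.8   0.21]
```

```bash
python3 -m jog '[[[1,0.8,0],[0,0,0]],[[2.5,1.8,0],[0,0,0]],[[3,2.2,0],[0,0,0]],[[3,2.2,0],[0,0,0]],[[3,2.2,0],[0,0,0]],[[3,2.2,0],[0,0,0]],[[2.5,1.8,0],[0,0,0]],[[1.5,1.2,0],[0,0,0]],[[0.4,0.4,0],[0,0,0]],[[0,0,0],[0,0,0]],[[0,0,0],[0,0,0]]]' >/dev/null; python3 go.py .4480 .0626 .046
python3 - <<'E'
from bench import r; from h import *
saws(r.snapshot("side"),"side")
E
```

```text
t 9.05 p [0.4476 0.0626 0.1525] xaxis [-1.  0.  0.] z [-0. -0. -1.] F [ 0.3  0.6 -1. ] w 0.0397 g 0.0
tool cm [-4.000e-02  1.000e-02  1.065e+01]
side px [283. 253.] ztop 0.039 circ 0.4499 0.0599 d=66.7mm mid [0.4493 0.0596] shank [0.4484 0.0622 0.0802] shankray [0.4484 0.0612 0.0751]
side px [395. 289.] ztop 0.057 circ 0.6451 -0.0904 d=43.9mm mid [ 0.6449 -0.0902] shank [ 0.6454 -0.088   0.0981] shankray [ 0.645  -0.0883  0.0927]
side px [300. 313.] ztop 0.039 circ 0.4623 -0.1008 d=55.0mm mid [ 0.463  -0.1006] shank [ 0.4621 -0.1004  0.0807] shankray [ 0.4622 -0.1008  0.075 ]
side px [312. 403.] ztop 0.039 circ 0.4557 -0.2726 d=32.2mm mid [ 0.4558 -0.2731] shank [ 0.4554 -0.2727  0.0805] shankray [ 0.4557 -0.2727  0.0747]
```

Saw_42 is down flat (top at 0.057, within about 2 mm). Next is saw_64.

```bash
python3 -m jog '[[[0,0,3],[0,0,0]],[[0,0,3],[0,0,0]],[[0,0,2.5],[0,0,0]],[[0,0,1.4],[0,0,0]],[[0,0,0.7],[0,0,0]],[[0,0,0],[0,0,0]],[[0,0,0],[0,0,0]]]' >/dev/null; python3 go.py .4480 .0626 .046; python3 -m jog '[[[0,0,0],[0,0,0]],[[0,0,0],[0,0,0]],[[0,0,0],[0,0,0]],[[0,0,0],[0,0,0]],[[0,0,0],[0,0,0]],[[0,0,-0.5],[0,0,0]],[[0,0,-1.5],[0,0,0]],[[0,0,-3],[0,0,0]],[[0,0,-3],[0,0,0]],[[0,0,-2.5],[0,0,0]],[[0,0,-1],[0,0,0]],[[0,0,0],[0,0,0]]]' 0 80 >/dev/null; python3 go.py .6354 .0759 .16
```

```text
t 9.8 p [0.4479 0.0629 0.048 ] xaxis [-1.     0.    -0.002] z [ 0.002  0.    -1.   ] F [ 0.5 -0.1 -0.3] w 0.0403 g 0.0
tool cm [-0.01 -0.03  0.2 ]
t 11.0 p [0.4478 0.063  0.1636] xaxis [-1.    -0.    -0.003] z [ 0.003  0.    -1.   ] F [-0.1 -0.4 -3. ] w 0.0065 g 77.95145630836487
tool cm [-18.76   1.29   0.42]
```

```bash
python3 -m jog '[[[-0.6,0,0],[0,0,0]],[[-1.6,0.1,0],[0,0,0]],[[-2.6,0.2,0],[0,0,0]],[[-2.8,0.2,0],[0,0,0]],[[-2.8,0.2,0],[0,0,0]],[[-2.8,0.2,0],[0,0,0]],[[-2.8,0.2,0],[0,0,0]],[[-1.7,0.2,0],[0,0,0]],[[-0.8,0,0],[0,0,0]],[[-0.3,0,0],[0,0,0]],[[0,0,0],[0,0,0]],[[0,0,0],[0,0,0]],[[0,0,0],[0,0,0]]]' >/dev/null; python3 go.py .6354 .0759 .066
python3 - <<'E'
from bench import r; import cv2
s=r.snapshot("side"); a=s["image"][130:290,280:440]; cv2.imwrite(f"pics/s5.png",cv2.resize(a,None,fx=3.5,fy=3.5))
E
```

```text
t 12.3 p [0.6346 0.076  0.1622] xaxis [-1. -0. -0.] z [ 0.  0. -1.] F [ 0.5  0.3 -2.7] w 0.007 g 78.0027973651886
tool cm [-0.07 -0.01  9.62]
```

View pics/s5.png

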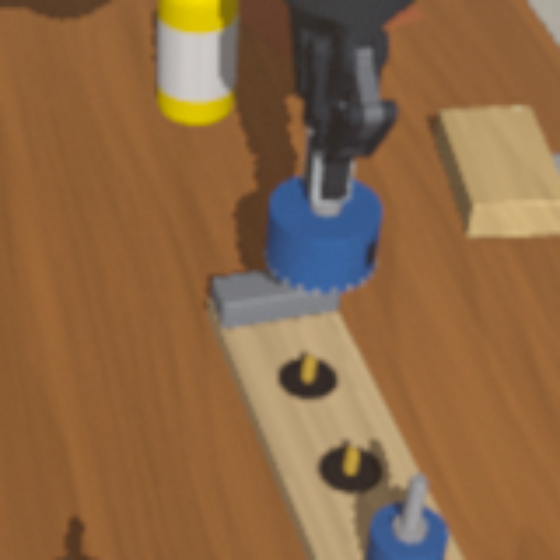

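Saw_64 hangs level above the peg next to the grey block. Lowering it.

```bash
python3 -m jog '[[[-0.1,0,1.5],[0,0,0]],[[0,0,2.5],[0,0,0]],[[0,0,2],[0,0,0]],[[0,0,1.2],[0,0,0]],[[0,0,0.8],[0,0,0]],[[0,0,0.6],[0,0,0]],[[0,0,0.5],[0,0,0]],[[0,0,0.3],[0,0,0]],[[0,0,0],[0,0,0]],[[0,0,0],[0,0,0]]]' >/dev/null; python3 go.py .6354 .0759 .066
```

```text
t 13.35 p [0.6364 0.076  0.0684] xaxis [-1.    -0.    -0.001] z [ 0.001  0.    -1.   ] F [ 0.5 -1.  -3.4] w 0.0068 g 77.9935097694397
tool cm [ 0.1  -0.01  0.24]
```

```bash
python3 -m jog '[[[0,0,0.1],[0,0,0]],[[0,0,0.1],[0,0,0]],[[0,0,0.1],[0,0,0]],[[0,0,0],[0,0,0]]]' >/dev/null; python3 go.py; python3 -m jog '[[[0,0,0],[0,0,0]],[[0,0,0],[0,0,0]],[[0,0,0],[0,0,0]],[[0,0,0],[0,0,0]],[[0,0,-2.5],[0,0,0]],[[0,0,-3.5],[0,0,0]],[[0,0,-3],[0,0,0]],[[0,0,0],[0,0,0]]]' 4 80 >/dev/null; python3 go.py .4620 -.0985 .155
```

```text
t 13.75 p [0.6363 0.0761 0.0656] xaxis [-1.    -0.    -0.001] z [ 0.001  0.    -1.   ] F [-1.4 -0.2  1.1] w 0.0065 g 78.52913975715637
t 14.55 p [0.6383 0.0761 0.1614] xaxis [-1.   -0.   -0.01] z [ 0.01   0.001 -1.   ] F [-0.1 -0.6  0.4] w 0.0396 g 0.0
tool cm [ 17.64 -17.46   0.46]
```

```bash
python3 -m jog '[[[1,-1,0],[0,0,0]],[[2.2,-2.2,0],[0,0,0]],[[2.6,-2.6,0],[0,0,0]],[[2.6,-2.6,0],[0,0,0]],[[2.6,-2.6,0],[0,0,0]],[[2.6,-2.6,0],[0,0,0]],[[2.2,-2.2,0],[0,0,0]],[[1.3,-1.3,0],[0,0,0]],[[0.4,-0.4,0],[0,0,0]],[[0,0,0],[0,0,0]],[[0,0,0],[0,0,0]]]' >/dev/null; python3 go.py .4620 -.0985 .047
python3 - <<'E'
from bench import r; from h import *
saws(r.snapshot("side"),"side")
E
```

```text
t 15.65 p [ 0.4616 -0.0985  0.1546] xaxis [-1.    -0.001 -0.   ] z [ 0.  0. -1.] F [ 0.2 -0.3  0.2] w 0.04 g 0.0
tool cm [-0.04 -0.   10.76]
side px [369. 232.] ztop 0.057 circ 0.6349 0.0721 d=66.1mm mid [0.6361 0.0723] shank [0.6364 0.073  0.0985] shankray [0.6355 0.072  0.0928]
side px [395. 289.] ztop 0.057 circ 0.6447 -0.0901 d=44.5mm mid [ 0.6446 -0.0895] shank [ 0.6456 -0.0875  0.099 ] shankray [ 0.645  -0.0879  0.0925]
side px [300. 314.] ztop 0.039 circ 0.4628 -0.1011 d=54.8mm mid [ 0.463  -0.1008] shank [ 0.4621 -0.1001  0.0808] shankray [ 0.4623 -0.1002  0.0749]
side px [312. 403.] ztop 0.039 circ 0.4557 -0.2726 d=32.4mm mid [ 0.4558 -0.2729] shank [ 0.4554 -0.2725  0.0801] shankray [ 0.4556 -0.2727  0.0746]
```

Saw_64 is seated. Now saw_53 goes to the third peg from red, at (.6404,-.004).

```bash
python3 -m jog '[[[0,0,3],[0,0,0]],[[0,0,3],[0,0,0]],[[0,0,2.5],[0,0,0]],[[0,0,1.5],[0,0,0]],[[0,0,0.7],[0,0,0]],[[0,0,0],[0,0,0]],[[0,0,0],[0,0,0]]]' >/dev/null; python3 go.py .4620 -.0985 .047; python3 -m jog '[[[0,0,0],[0,0,0]],[[0,0,0],[0,0,0]],[[0,0,0],[0,0,0]],[[0,0,0],[0,0,0]],[[0,0,0],[0,0,0]],[[0,0,-0.5],[0,0,0]],[[0,0,-1.5],[0,0,0]],[[0,0,-3],[0,0,0]],[[0,0,-3],[0,0,0]],[[0,0,-2.5],[0,0,0]],[[0,0,-1.5],[0,0,0]],[[0,0,0],[0,0,0]]]' 0 70 >/dev/null; python3 go.py .6404 -.004 .167
```

```text
t 16.4 p [ 0.462  -0.0991  0.049 ] xaxis [-1.    -0.001 -0.002] z [ 0.002 -0.    -1.   ] F [-0.4 -0.2  0.5] w 0.0401 g 0.0
tool cm [-0.    0.06  0.2 ]
t 17.6 p [ 0.4621 -0.0993  0.1708] xaxis [-1.    -0.    -0.004] z [ 0.004 -0.001 -1.   ] F [-0.4  0.4 -0.8] w 0.0075 g 68.20656180381775
tool cm [-17.83   9.53   0.44]
```

```bash
python3 -m jog '[[[-0.6,0.3,0],[0,0,0]],[[-1.6,0.9,0],[0,0,0]],[[-2.6,1.4,0],[0,0,0]],[[-2.7,1.4,0],[0,0,0]],[[-2.7,1.4,0],[0,0,0]],[[-2.7,1.4,0],[0,0,0]],[[-2.5,1.4,0],[0,0,0]],[[-1.5,0.9,0],[0,0,0]],[[-0.7,0.3,0],[0,0,0]],[[-0.2,0.1,0],[0,0,0]],[[0,0,0],[0,0,0]],[[0,0,0],[0,0,0]],[[0,0,0],[0,0,0]]]' >/dev/null; python3 go.py .6404 -.004 .067
python3 - <<'E'
from bench import r; import cv2
s=r.snapshot("side"); a=s["image"][150:330,300:480]; cv2.imwrite(f"pics/s6.png",cv2.resize(a,None,fx=3,fy=3))
E
```

```text
t 18.9 p [ 0.6387 -0.0045  0.1681] xaxis [-1.     0.001 -0.   ] z [ 0. -0. -1.] F [-0.6 -0.1 -0.7] w 0.0071 g 68.24218511581421
tool cm [-0.17  0.05 10.11]
```

View pics/s6.png

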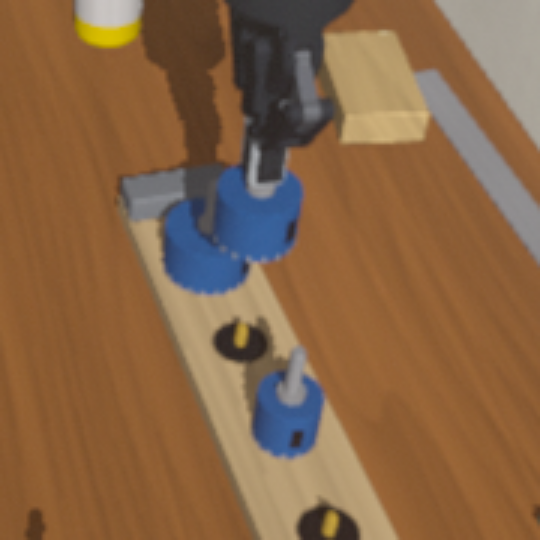

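Saw_53 is held above the third peg, with saws 64 and 42 standing on their pegs. Lowering it.

```bash
python3 -m jog '[[[-0.1,0,1.5],[0,0,0]],[[0,0,2.5],[0,0,0]],[[0,0,2.2],[0,0,0]],[[0,0,1.2],[0,0,0]],[[0,0,0.8],[0,0,0]],[[0,0,0.7],[0,0,0]],[[0,0,0.6],[0,0,0]],[[0,0,0.3],[0,0,0]],[[0,0,0],[0,0,0]],[[0,0,0],[0,0,0]]]' >/dev/null; python3 go.py .6404 -.004 .067
```

```text
t 19.95 p [ 0.6404 -0.004   0.0704] xaxis [-1.    -0.    -0.001] z [ 0.001 -0.    -1.   ] F [ 0.3 -0.3 -1.2] w 0.0068 g 68.23897361755371
tool cm [0.   0.   0.34]
```

```bash
python3 -m jog '[[[0,0,0.15],[0,0,0]],[[0,0,0.1],[0,0,0]],[[0,0,0.1],[0,0,0]],[[0,0,0],[0,0,0]]]' >/dev/null; python3 go.py; python3 -m jog '[[[0,0,0],[0,0,0]],[[0,0,0],[0,0,0]],[[0,0,0],[0,0,0]],[[0,0,0],[0,0,0]],[[0,0,-2.5],[0,0,0]],[[0,0,-3.5],[0,0,0]],[[0,0,-3],[0,0,0]],[[0,0,0],[0,0,0]]]' 4 80 >/dev/null; python3 go.py .4552 -.2703 .155
```

```text
t 20.35 p [ 0.6403 -0.004   0.0666] xaxis [-1.    -0.    -0.001] z [ 0.001 -0.    -1.   ] F [ 0.4  0.4 -0. ] w 0.007 g 68.43886971473694
t 21.15 p [ 0.6423 -0.0041  0.1629] xaxis [-1.   -0.   -0.01] z [ 0.01  -0.001 -1.   ] F [ 0.  -0.   0.7] w 0.0401 g 0.0
tool cm [ 18.72 -26.61   0.62]
```

```bash
python3 -m jog '[[[0.8,-1.1,0],[0,0,0]],[[1.6,-2.2,0],[0,0,0]],[[2.1,-3,0],[0,0,0]],[[2.1,-3,0],[0,0,0]],[[2.1,-3,0],[0,0,0]],[[2.1,-3,0],[0,0,0]],[[2.1,-3,0],[0,0,0]],[[2.1,-3,0],[0,0,0]],[[1.9,-2.8,0],[0,0,0]],[[1.2,-1.7,0],[0,0,0]],[[0.5,-0.7,0],[0,0,0]],[[0,0,0],[0,0,0]],[[0,0,0],[0,0,0]]]' >/dev/null; python3 go.py .4552 -.2703 .047
python3 - <<'E'
from bench import r; from h import *
saws(r.snapshot("side"),"side")
E
```

```text
t 22.45 p [ 0.4542 -0.2684  0.1556] xaxis [-1.    -0.     0.001] z [-0.001  0.001 -1.   ] F [0.8 0.1 0.1] w 0.0402 g 0.0
tool cm [-0.11 -0.2  10.86]
side px [379. 256.] ztop 0.057 circ 0.6393 -0.0026 d=215.7mm mid [ 0.6361 -0.0026] shank [ 0.6398 -0.0064  0.0985] shankray [ 0.6395 -0.0072  0.0929]
side px [312. 403.] ztop 0.039 circ 0.4557 -0.2726 d=32.4mm mid [ 0.4558 -0.2729] shank [ 0.4554 -0.2729  0.0812] shankray [ 0.4556 -0.2726  0.0746]
```

```bash
python3 -m jog '[[[-0.1,-0.2,3],[0,0,0]],[[0,0,3],[0,0,0]],[[0,0,2.5],[0,0,0]],[[0,0,1.6],[0,0,0]],[[0,0,0.7],[0,0,0]],[[0,0,0],[0,0,0]],[[0,0,0],[0,0,0]]]' >/dev/null; python3 go.py .4552 -.2703 .047; python3 -m jog '[[[0,0,0],[0,0,0]],[[0,0,0],[0,0,0]],[[0,0,0],[0,0,0]],[[0,0,0],[0,0,0]],[[0,0,0],[0,0,0]],[[0,0,-0.5],[0,0,0]],[[0,0,-1.5],[0,0,0]],[[0,0,-3],[0,0,0]],[[0,0,-3],[0,0,0]],[[0,0,-2.5],[0,0,0]],[[0,0,-1.5],[0,0,0]],[[0,0,0],[0,0,0]]]' 0 60 >/dev/null; python3 go.py .6504 -.1637 .167
```

```text
t 23.2 p [ 0.4559 -0.2713  0.0496] xaxis [-1.    -0.001 -0.002] z [ 0.002 -0.001 -1.   ] F [-0.1 -0.3  0.6] w 0.0398 g 0.0
tool cm [0.07 0.1  0.26]
t 24.4 p [ 0.456  -0.2716  0.1713] xaxis [-1.    -0.    -0.004] z [ 0.004 -0.003 -1.   ] F [ 0.4 -0.5 -0.7] w 0.0072 g 58.462607860565186
tool cm [-19.44  10.79   0.48]
```

```bash
python3 -m jog '[[[-0.6,0.3,0],[0,0,0]],[[-1.6,0.9,0],[0,0,0]],[[-2.6,1.4,0],[0,0,0]],[[-2.8,1.6,0],[0,0,0]],[[-2.8,1.6,0],[0,0,0]],[[-2.8,1.6,0],[0,0,0]],[[-2.7,1.5,0],[0,0,0]],[[-2,1.1,0],[0,0,0]],[[-1.1,0.6,0],[0,0,0]],[[-0.4,0.2,0],[0,0,0]],[[0,0,0],[0,0,0]],[[0,0,0],[0,0,0]],[[0,0,0],[0,0,0]]]' >/dev/null; python3 go.py .6504 -.1637 .067
python3 - <<'E'
from bench import r; import cv2
s=r.snapshot("side"); a=s["image"][210:390,300:480]; cv2.imwrite(f"pics/s7.png",cv2.resize(a,None,fx=3,fy=3))
E
```

```text
t 25.7 p [ 0.6485 -0.1637  0.1686] xaxis [-1.     0.001 -0.   ] z [ 0. -0. -1.] F [-0.4  0.  -1.1] w 0.0074 g 58.4839403629303
tool cm [-1.900e-01  1.000e-02  1.016e+01]
```

View pics/s7.png

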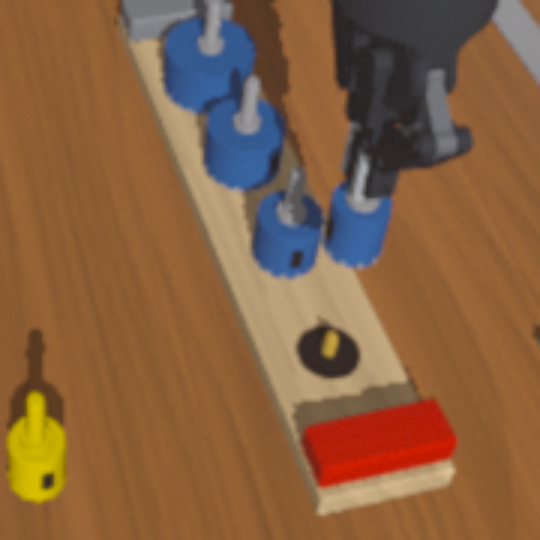

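Saw_32 hangs above the peg next to the red block, and the other three stand in order. Lowering it.

```bash
python3 -m jog '[[[-0.1,0,1.5],[0,0,0]],[[0,0,2.5],[0,0,0]],[[0,0,2.2],[0,0,0]],[[0,0,1.2],[0,0,0]],[[0,0,0.8],[0,0,0]],[[0,0,0.7],[0,0,0]],[[0,0,0.6],[0,0,0]],[[0,0,0.3],[0,0,0]],[[0,0,0],[0,0,0]],[[0,0,0],[0,0,0]]]' >/dev/null; python3 go.py .6504 -.1637 .0675
```

```text
t 26.75 p [ 0.6504 -0.1631  0.0709] xaxis [-1.    -0.    -0.001] z [ 0.001 -0.    -1.   ] F [ 0.3 -0.1 -0.4] w 0.0075 g 58.481658697128296
tool cm [ 0.   -0.06  0.34]
```

```bash
python3 -m jog '[[[0,0,0.15],[0,0,0]],[[0,0,0.1],[0,0,0]],[[0,0,0.1],[0,0,0]],[[0,0,0],[0,0,0]]]' >/dev/null; python3 go.py; python3 -m jog '[[[0,0,0],[0,0,0]],[[0,0,0],[0,0,0]],[[0,0,0],[0,0,0]],[[0,0,0],[0,0,0]],[[0,0,-2.5],[0,0,0]],[[0,0,-3.5],[0,0,0]],[[0,0,-3],[0,0,0]],[[2,0,0],[0,0,0]],[[3,0,0],[0,0,0]],[[3,0,0],[0,0,0]],[[3,0,0],[0,0,0]],[[3,0,0],[0,0,0]],[[3,0,0],[0,0,0]],[[2,0,0],[0,0,0]],[[0,0,0],[0,0,0]]]' 4 80 >/dev/null; python3 go.py
python3 - <<'E'
from bench import r; from h import *
for n in("top","side"):
    s=r.snapshot(n); cv2.imwrite(f"pics/end{n}.png",s["image"]); W=world(s)
    for p in((.6504,-.1637),(.6454,-.0839),(.6404,-.004),(.6354,.0759)):
        m=(np.hypot(W[...,0]-p[0],W[...,1]-p[1])<.03)&(W[...,2]>.08)&(W[...,2]<.11); q=np.argwhere(m)[:,::-1]
        d=W[(np.hypot(W[...,0]-p[0],W[...,1]-p[1])<.012)&(W[...,2]>.045)&(W[...,2]<.063)]
        print(n,p,"shank",cast(s,q.mean(0),.092)[0].round(4) if len(q) else None,"top z",np.median(d[:,2]).round(4) if len(d) else None)
a=s["image"][90:390,230:480]; cv2.imwrite("pics/e.png",cv2.resize(a,None,fx=2,fy=2))
E
```

```text
t 27.15 p [ 0.6503 -0.163   0.0675] xaxis [-1.    -0.    -0.001] z [ 0.001 -0.    -1.   ] F [-0.   0.3  2.5] w 0.0075 g 58.81979942321777
t 28.65 p [ 0.4588 -0.1632  0.1574] xaxis [-1.     0.001 -0.001] z [ 0.001 -0.001 -1.   ] F [ 0.1 -0.1 -0.1] w 0.0401 g 0.0
top (0.6504, -0.1637) shank [ 0.6481 -0.1623  0.092 ] top z 0.0583
top (0.6454, -0.0839) shank [ 0.6446 -0.0849  0.092 ] top z 0.0584
top (0.6404, -0.004) shank [ 0.6393 -0.0036  0.092 ] top z 0.0579
top (0.6354, 0.0759) shank [0.6356 0.0755 0.092 ] top z 0.0579
side (0.6504, -0.1637) shank [ 0.6486 -0.1658  0.092 ] top z 0.0584
side (0.6454, -0.0839) shank [ 0.6449 -0.0882  0.092 ] top z 0.0585
side (0.6404, -0.004) shank [ 0.6394 -0.0075  0.092 ] top z 0.0584
side (0.6354, 0.0759) shank [0.6355 0.0722 0.092 ] top z 0.0581
```

View pics/e.png

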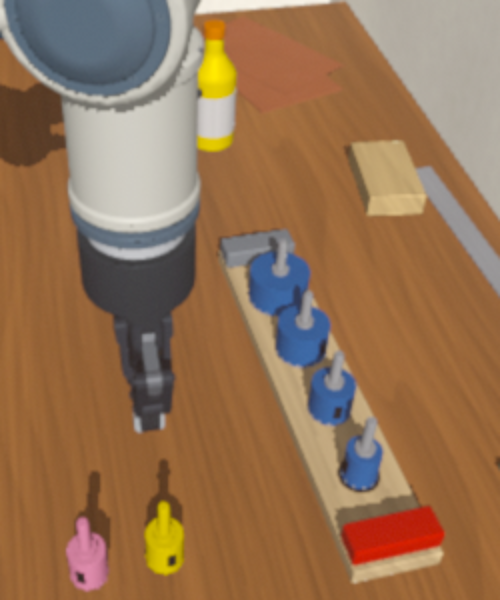

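View pics/endtop.png

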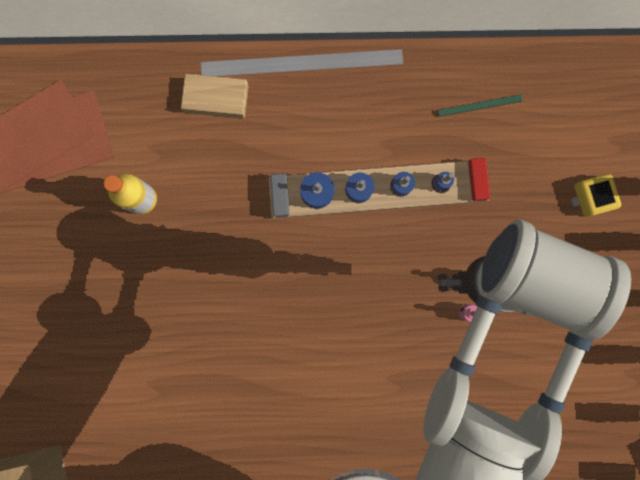

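All four saws are upright and flat in the right order, within about 2 mm of their pegs. The glue bottle has not moved, and the arm is clear.

```bash
python3 -c "
from bench import r; print(r.hand_in())"
```

```text
the job is handed in; nothing more can be done
None
```

The job is handed in after about 29 s: all four hole saws stand flat on their pegs in size order, smallest next to the red block, and the glue bottle is where it was.

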